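# Scan the crystal samples on the crank carousel and box them

### The arm

A 7-joint arm with a two-finger parallel gripper is mounted at the origin on the work surface. World frame = base frame: x ahead of the robot, y to its left, z up, the work surface at z = 0. Lengths are in m, angles in rad, forces in N, time in s.
With the tool pointing down it reaches from about 0.4 to 0.9 m from the base axis. Payload 5.6 kg.
Tool frame: the origin (TCP) lies midway between the tips of the shut fingers; the grasp point (between the pads) lies 19 mm behind it; z points along the fingers, y is the line along which they close (so a half turn about z gives the same grasp; the last joint's range is limited). The gripper opens to 92 mm and grips with 3 to 60 N. Pads are 20 mm wide; open, the fingers measure 128 mm over their backs; the gripper's body (75 mm by 189 mm) begins 69 mm behind the grasp point.
Start: joints at [-1.158, 0.468, -0.012, 1.603, 0.006, 1.071, -0.056], TCP at [0.286, 0.584, 0.215] pointing down, gripper open.
Joint ranges: [-2.53, 2.53], [-0.31, 2.02], [-1.57, 1.55], [0.28, 2.44], [-1.29, 4.43], [0.15, 1.84], [-2.92, 2.92]. Speed limits (rad/s): [2.57, 2.57, 3.14, 3.14, 3.14, 3.14, 3.14].

### API

Orientations are given as a unit quaternion [w, x, y, z].
In Python, from cell import robot gives the robot as it stands. The module is installed in compiled form; this text tells all that it offers.
- The arm moves only by the tool jog_arm, never from a script. Its argument "motion" is text: rows parted by semicolons, each of 7 numbers parted by spaces: the shift along the tool's x, y, z in mm, then the turn, a rotation vector about the tool's x, y, z in rad, then the finger opening in mm, from 0 to 91.9. In form: tx ty tz rx ry rz fingers; .... A call has 1 to 12 rows; each row shifts and turns the commanded pose from where the row before left it, along the tool's axes as they then stand; what a row does not reach is not made up. A row lasts 1/10 s, in which the tool goes at most 50 mm and 8.59 degrees, less where a joint would pass 70% of its speed; a pose out of reach is approached as far as the arm can. A call is refused whole if a number of a shift passes 50 or a number of a turn 0.15, either way. A call with a gripper value outside its range is refused whole. The fingers move at their own pace and stop on an object; "force" is the grip in N (left out, the last holds). Time passes only in rows, so rows that do not move let the fingers close. It gives the time, the measured TCP pose, the force, the opening and the grip force at its end, in the units of the state.
- robot.read_state(): the state, without advancing time (a new reading comes with each control period).
- robot.capture(name): name is "side" or "top"; returns a dict with "image" (384x512x3 uint8, blue, green, red), "camera_matrix" (3x3 intrinsics, pixels), "k1" (the pictures are not rectified: a ray, as slopes to the right and down, at radius r is drawn at 1 + k1 r^2 times it, then the intrinsics apply), "origin" and "orientation" of the camera in the world. Camera axes: x right, y down, z forward; pixel columns grow to the right and rows downward; lengths in m; the calibration is good to about 2 mm. A picture is of the moment at which its call begins. There is no depth.
- robot.finish_job(): hands the job in; it is judged then, once.
The state is a dict: "time_s": time; "joint_pos": joint angles; "joint_velocities": joint speeds; "joint_torque": joint torques, N m; "ee_pos": TCP position; "ee_rot": TCP orientation; "force": force on the tool from outside, world axes, zero at the start; "ft_torque": the same for the moment, N m; "grip_width": opening from 0.0 (shut) to 1.0 (fully open); "grip_force": force on a finger pad.
Only numpy, scipy, OpenCV 4.12 (cv2) and the standard library are available. Lean on these libraries where they do the work, as an engineer would, in place of code of your own. Each camera call takes 0.05 s, during which the arm holds its last target. There are 200 camera calls.

### The job

Crank the sample carousel clockwise (seen from above) back to its home stop, then stand every sample holder from the mat upright in a cup of its own on the wheel, leaving the wheel at home while you load. With all of them aboard, crank the wheel anticlockwise one full turn to its end stop so that each passes the camera, then move them all to the white storage block, upright and one per well. Leave the other things on the table where they are.

Things in the scene. Friction and masses are not known exactly. Their poses are not given: they have to be found in the camera images.
- wheel (a joint): Hand-cranked carousel: a black disc 260 mm across on a fixed upright axle, with six aluminium cups (wells) and a crank on its hub. Value in rad, growing anticlockwise seen from above; hard stops at 0 (home) and 6.5 (end), a little over one full turn. It stays where it is left (drag 0.2 N m, about 4 N at the crank knob).
- station: Fixed base of the carousel carrying a small camera that looks sideways at the rim. Origin on the axle at table height. Its x axis points from the axle to the camera (lens front 149 mm, back 258 mm from the axle; 56 mm wide, top 72 mm above the table). Above the table: disc top 26 mm, hub top 60 mm, crank arm top 66 mm. Place and yaw vary.
- crank (a point): Centre of the top end of the crank knob: an upright black round handle 20 mm in diameter and 42 mm tall (from 68 to 110 mm above the table) that spins freely on its pin, 50 mm from the axle. With joint value q it lies at angle q from the station's x axis, midway in angle between two wells.
- carrier: Fixed white storage block 195 x 134 x 20 mm with six round wells (3 along x at 62 mm pitch, 2 along y), each 42 mm in diameter and 9 mm deep. Origin at the centre of its underside. It stands left or right of the carousel.
- wheel_well0 (a point): Centre of the floor of one aluminium cup on the wheel (turns with it): 42 mm inner diameter, 9 mm deep, rim 53 mm across, 100 mm from the axle, 60 degrees apart.
- wheel_well1 (a point): Centre of the floor of one aluminium cup on the wheel (turns with it): 42 mm inner diameter, 9 mm deep, rim 53 mm across, 100 mm from the axle, 60 degrees apart.
- wheel_well2 (a point): Centre of the floor of one aluminium cup on the wheel (turns with it): 42 mm inner diameter, 9 mm deep, rim 53 mm across, 100 mm from the axle, 60 degrees apart.
- wheel_well3 (a point): Centre of the floor of one aluminium cup on the wheel (turns with it): 42 mm inner diameter, 9 mm deep, rim 53 mm across, 100 mm from the axle, 60 degrees apart.
- wheel_well4 (a point): Centre of the floor of one aluminium cup on the wheel (turns with it): 42 mm inner diameter, 9 mm deep, rim 53 mm across, 100 mm from the axle, 60 degrees apart.
- wheel_well5 (a point): Centre of the floor of one aluminium cup on the wheel (turns with it): 42 mm inner diameter, 9 mm deep, rim 53 mm across, 100 mm from the axle, 60 degrees apart.
- carrier_well0 (a point): Centre of the floor of one well of the storage block (11 mm above the table).
- carrier_well1 (a point): Centre of the floor of one well of the storage block (11 mm above the table).
- carrier_well2 (a point): Centre of the floor of one well of the storage block (11 mm above the table).
- carrier_well3 (a point): Centre of the floor of one well of the storage block (11 mm above the table).
- carrier_well4 (a point): Centre of the floor of one well of the storage block (11 mm above the table).
- carrier_well5 (a point): Centre of the floor of one well of the storage block (11 mm above the table).
- sample0: Steel sample holder, 50 to 100 g, may be absent: a round foot 34 mm in diameter and 10 mm high, and above it a stem 20 mm in diameter up to 34 mm, with an amber crystal on top. Origin at the centre of the underside of the foot; z along the stem. Stands upright at the start on a fixed black rubber mat (210 x 150 x 2 mm) across the carousel from the storage block.
- sample1: Steel sample holder, 50 to 100 g, may be absent: a round foot 34 mm in diameter and 10 mm high, and above it a stem 20 mm in diameter up to 34 mm, with an amber crystal on top. Origin at the centre of the underside of the foot; z along the stem. Stands upright at the start on a fixed black rubber mat (210 x 150 x 2 mm) across the carousel from the storage block.
- sample2: Steel sample holder, 50 to 100 g, may be absent: a round foot 34 mm in diameter and 10 mm high, and above it a stem 20 mm in diameter up to 34 mm, with an amber crystal on top. Origin at the centre of the underside of the foot; z along the stem. Stands upright at the start on a fixed black rubber mat (210 x 150 x 2 mm) across the carousel from the storage block.
- sample3: Steel sample holder, 50 to 100 g, may be absent: a round foot 34 mm in diameter and 10 mm high, and above it a stem 20 mm in diameter up to 34 mm, with an amber crystal on top. Origin at the centre of the underside of the foot; z along the stem. Stands upright at the start on a fixed black rubber mat (210 x 150 x 2 mm) across the carousel from the storage block.
- sample4: Steel sample holder, 50 to 100 g, may be absent: a round foot 34 mm in diameter and 10 mm high, and above it a stem 20 mm in diameter up to 34 mm, with an amber crystal on top. Origin at the centre of the underside of the foot; z along the stem. Stands upright at the start on a fixed black rubber mat (210 x 150 x 2 mm) across the carousel from the storage block.
- lens_post: Bystander: black lens mount on a post, foot 54 mm across, 88 mm tall, at the far edge of the work.
- mirror_post: Bystander: black mirror mount on a post, foot 54 mm across, 79 mm tall, at the far edge of the work.
- driver: Bystander: screwdriver lying on the table out beside the mat or the block. Origin under its middle.
Things that resemble listed ones, but are neither listed nor needed, are in the scene too. What is shaped like the sample1 but blue, brown or turquoise is not meant.

How it is judged:
On the way, in this order (a step that is already met when the one before it is completed fails the run):
1. the wheel is cranked back to its home stop (joint below 0.1) (value of joint wheel below 0.1 rad), for 0.2 s.
2. every sample holder stands upright in its own cup, released, with the wheel still at home (joint below 0.15) ((distance between sample0 and wheel_well0 below 0.0075 m or distance between sample0 and wheel_well1 below 0.0075 m or distance between sample0 and wheel_well2 below 0.0075 m or distance between sample0 and wheel_well3 below 0.0075 m or distance between sample0 and wheel_well4 below 0.0075 m or distance between sample0 and wheel_well5 below 0.0075 m) and angle between each of sample0, sample1, sample2, sample3, sample4's own z axis and vertical below 0.15 rad and (distance between sample1 and wheel_well0 below 0.0075 m or distance between sample1 and wheel_well1 below 0.0075 m or distance between sample1 and wheel_well2 below 0.0075 m or distance between sample1 and wheel_well3 below 0.0075 m or distance between sample1 and wheel_well4 below 0.0075 m or distance between sample1 and wheel_well5 below 0.0075 m) and (distance between sample2 and wheel_well0 below 0.0075 m or distance between sample2 and wheel_well1 below 0.0075 m or distance between sample2 and wheel_well2 below 0.0075 m or distance between sample2 and wheel_well3 below 0.0075 m or distance between sample2 and wheel_well4 below 0.0075 m or distance between sample2 and wheel_well5 below 0.0075 m) and (distance between sample3 and wheel_well0 below 0.0075 m or distance between sample3 and wheel_well1 below 0.0075 m or distance between sample3 and wheel_well2 below 0.0075 m or distance between sample3 and wheel_well3 below 0.0075 m or distance between sample3 and wheel_well4 below 0.0075 m or distance between sample3 and wheel_well5 below 0.0075 m) and (distance between sample4 and wheel_well0 below 0.0075 m or distance between sample4 and wheel_well1 below 0.0075 m or distance between sample4 and wheel_well2 below 0.0075 m or distance between sample4 and wheel_well3 below 0.0075 m or distance between sample4 and wheel_well4 below 0.0075 m or distance between sample4 and wheel_well5 below 0.0075 m) and value of joint wheel below 0.15 rad and contact force between the fingers and sample0 below 0.2 N and contact force between the fingers and sample1 below 0.2 N and contact force between the fingers and sample2 below 0.2 N and contact force between the fingers and sample3 below 0.2 N and contact force between the fingers and sample4 below 0.2 N), for 0.2 s.
3. the wheel is at its end stop after a full turn (joint above 6.4), every sample holder still in a cup ((distance between sample0 and wheel_well0 below 0.0075 m or distance between sample0 and wheel_well1 below 0.0075 m or distance between sample0 and wheel_well2 below 0.0075 m or distance between sample0 and wheel_well3 below 0.0075 m or distance between sample0 and wheel_well4 below 0.0075 m or distance between sample0 and wheel_well5 below 0.0075 m) and angle between each of sample0, sample1, sample2, sample3, sample4's own z axis and vertical below 0.15 rad and (distance between sample1 and wheel_well0 below 0.0075 m or distance between sample1 and wheel_well1 below 0.0075 m or distance between sample1 and wheel_well2 below 0.0075 m or distance between sample1 and wheel_well3 below 0.0075 m or distance between sample1 and wheel_well4 below 0.0075 m or distance between sample1 and wheel_well5 below 0.0075 m) and (distance between sample2 and wheel_well0 below 0.0075 m or distance between sample2 and wheel_well1 below 0.0075 m or distance between sample2 and wheel_well2 below 0.0075 m or distance between sample2 and wheel_well3 below 0.0075 m or distance between sample2 and wheel_well4 below 0.0075 m or distance between sample2 and wheel_well5 below 0.0075 m) and (distance between sample3 and wheel_well0 below 0.0075 m or distance between sample3 and wheel_well1 below 0.0075 m or distance between sample3 and wheel_well2 below 0.0075 m or distance between sample3 and wheel_well3 below 0.0075 m or distance between sample3 and wheel_well4 below 0.0075 m or distance between sample3 and wheel_well5 below 0.0075 m) and (distance between sample4 and wheel_well0 below 0.0075 m or distance between sample4 and wheel_well1 below 0.0075 m or distance between sample4 and wheel_well2 below 0.0075 m or distance between sample4 and wheel_well3 below 0.0075 m or distance between sample4 and wheel_well4 below 0.0075 m or distance between sample4 and wheel_well5 below 0.0075 m) and value of joint wheel above 6.4 rad), for 0.2 s.
At the end, for the whole second after the job is handed in: Every sample holder present stands in a well of its own of the storage block: foot within 7.5 mm of the centre of the well's floor, upright within 0.15 rad, at rest and released ((distance between sample0 and carrier_well0 below 0.0075 m or distance between sample0 and carrier_well1 below 0.0075 m or distance between sample0 and carrier_well2 below 0.0075 m or distance between sample0 and carrier_well3 below 0.0075 m or distance between sample0 and carrier_well4 below 0.0075 m or distance between sample0 and carrier_well5 below 0.0075 m) and angle between each of sample0, sample1, sample2, sample3, sample4's own z axis and vertical below 0.15 rad and (distance between sample1 and carrier_well0 below 0.0075 m or distance between sample1 and carrier_well1 below 0.0075 m or distance between sample1 and carrier_well2 below 0.0075 m or distance between sample1 and carrier_well3 below 0.0075 m or distance between sample1 and carrier_well4 below 0.0075 m or distance between sample1 and carrier_well5 below 0.0075 m) and (distance between sample2 and carrier_well0 below 0.0075 m or distance between sample2 and carrier_well1 below 0.0075 m or distance between sample2 and carrier_well2 below 0.0075 m or distance between sample2 and carrier_well3 below 0.0075 m or distance between sample2 and carrier_well4 below 0.0075 m or distance between sample2 and carrier_well5 below 0.0075 m) and (distance between sample3 and carrier_well0 below 0.0075 m or distance between sample3 and carrier_well1 below 0.0075 m or distance between sample3 and carrier_well2 below 0.0075 m or distance between sample3 and carrier_well3 below 0.0075 m or distance between sample3 and carrier_well4 below 0.0075 m or distance between sample3 and carrier_well5 below 0.0075 m) and (distance between sample4 and carrier_well0 below 0.0075 m or distance between sample4 and carrier_well1 below 0.0075 m or distance between sample4 and carrier_well2 below 0.0075 m or distance between sample4 and carrier_well3 below 0.0075 m or distance between sample4 and carrier_well4 below 0.0075 m or distance between sample4 and carrier_well5 below 0.0075 m) and linear speed of each of sample0, sample1, sample2, sample3, sample4 below 0.02 m/s); the robot touches nothing.
It fails at once if the lens mount is shifted more than 30 mm (distance of lens_post from where it was at the start of the episode above 0.03 m).
It fails at once if the mirror mount is shifted more than 30 mm (distance of mirror_post from where it was at the start of the episode above 0.03 m).
It fails at once if the screwdriver is shifted more than 30 mm (distance of driver from where it was at the start of the episode above 0.03 m).
Of sample0, sample1, sample2, sample3, sample4 only 3 to 5 are there at a start; the rules pass over those that are not, and their reading is None.
At some moment in a run one of sample0, sample1, sample2, sample3, sample4 may be knocked a few centimetres aside while the robot is not near it.
Once in a run the grip may slacken for a moment while it holds something.
It also fails if it takes over 210 s, if anything falls off the work surface, if the arm or the gripper's body presses on something with over 40 N, if the wrist force passes 120 N, or if a joint passes its speed limit or range.

## Working session

There is one attempt and no reset: what is moved stays moved. The work goes in short steps, Python scripts to look and compute and a tool call to move; the robot and the scene stay as the last step left them, time stands still between calls to the robot, and variables do not carry over. Pictures are saved under pics/ and viewed, at most 14 in all, crops included, and the job is handed in when it is done.

Besides the shell and the picture viewer there is one more tool, called after "Request:" by a JSON object that holds its "name" and its "arguments". jog_arm: Moves the arm, as the interface text tells. Its arguments: {"type":"object","properties":{"motion":{"type":"string"},"force":{"type":"number"}},"required":["motion"]}

```bash
mkdir -p pics
python3 - <<'E'
from cell import robot
import cv2,json
for n in("top","side"):
    c=robot.capture(n); cv2.imwrite(f"pics/{n}0.png",c["image"])
    print(n,c["camera_matrix"],c["k1"],c["origin"],c["orientation"])
print(robot.read_state())
E
```

```text
top [[414.07004965   0.         250.92228759]
 [  0.         414.07004965 186.88802334]
 [  0.           0.           1.        ]] 0.01793344262159325 [ 0.27646178 -0.0137035   1.3798957 ] [ 0.07473642 -0.69404813  0.71329494 -0.0626258 ]
side [[367.73772913   0.         257.032008  ]
 [  0.         367.73772913 192.64823122]
 [  0.           0.           1.        ]] -0.1216985448005246 [0.2431113  0.81377865 0.60347957] [ 0.08271491 -0.14345075  0.85235504 -0.49605545]
{'time_s': 0.1, 'joint_pos': array([-1.15801637,  0.46831062, -0.01162322,  1.60353402,  0.00601739,
        1.07137498, -0.05631237]), 'joint_velocities': array([ 0.0006943 , -0.00221593, -0.00089195, -0.00325284, -0.00069261,
       -0.0005257 , -0.00064455]), 'joint_torque': array([ 8.68422467e-04, -5.21647489e+01, -1.25933276e-02, -2.44370592e+01,
       -5.67908306e-02,  1.39550489e-02,  6.36259097e-05]), 'ee_pos': array([0.28592928, 0.58315064, 0.21372061]), 'ee_rot': array([-1.20460671e-04,  2.25946972e-01,  9.74139277e-01, -7.87104777e-04]), 'force': array([0.48802267, 0.49139104, 0.64021816]), 'ft_torque': array([ 0.01988288, -0.00030089, -0.02150541]), 'grip_force': 0.0, 'grip_width': 1.0040636214630645}
```

View pics/top0.png

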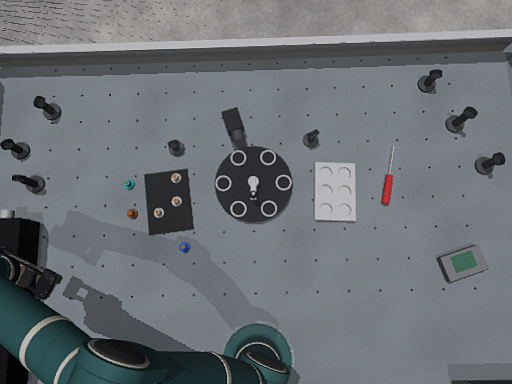

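View pics/side0.png

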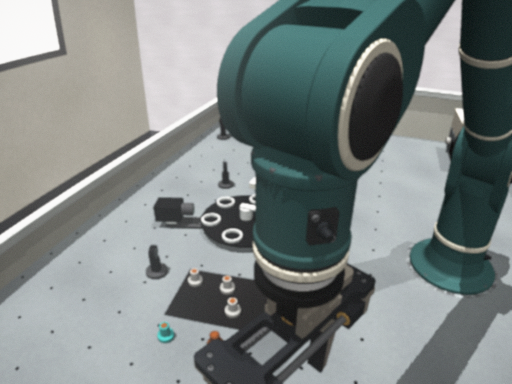

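Run:
```python
import cv2
im=cv2.imread("pics/top0.png")
a=cv2.resize(im[155:260,115:215],None,fx=5,fy=5,interpolation=cv2.INTER_CUBIC)
b=cv2.resize(im[100:230,205:305],None,fx=4,fy=4,interpolation=cv2.INTER_CUBIC)
import numpy as np
h=np.zeros((525,800,3),np.uint8);h[:,:500]=a;h[:520,500:]=b[:,50:350]
cv2.imwrite("pics/crop0.png",h)
```

```text
(no output)
```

View pics/crop0.png

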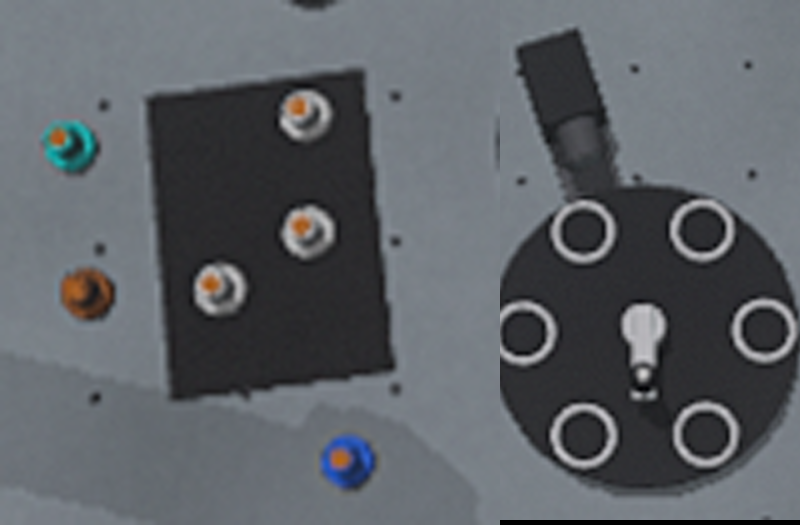

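Three candidates fit: plain steel samples on the mat at top-image px (176,178), (176,201) and (159,213). The turquoise (129,184), brown (132,213) and blue (185,247) pieces are decoys off the mat. The crank points toward the robot, roughly opposite the camera, so q≈2.8.

```bash
cat > h.py <<'E'
from cell import robot
import cv2,numpy as np
from scipy.spatial.transform import Rotation as R
def grab(n="top",save=None):
    c=robot.capture(n)
    if save: cv2.imwrite(save,c["image"])
    return c
def w2(c,p,z):
    u=cv2.undistortPoints(np.array(p,float).reshape(-1,1,2),c["camera_matrix"],np.array([c["k1"],0,0,0.]))[:,0]
    d=R.from_quat(np.array(c["orientation"]),scalar_first=True).apply(np.c_[u,np.ones(len(u))])
    o=np.array(c["origin"]); return (o+d*((z-o[2])/d[:,2])[:,None])[:,:2]
def blobs(c,x0,y0,x1,y1,thr,amin,amax,s=6):
    g=cv2.resize(c["image"].max(2)[y0:y1,x0:x1],None,fx=s,fy=s,interpolation=cv2.INTER_CUBIC)
    cs,_=cv2.findContours((g>thr).astype(np.uint8),cv2.RETR_EXTERNAL,cv2.CHAIN_APPROX_NONE)
    out=[]
    for k in cs:
        k=cv2.convexHull(k);a=cv2.contourArea(k)/s/s
        if amin<a<amax:
            (x,y),(w,h),_=cv2.minAreaRect(k); m=cv2.moments(k)
            out.append(((m["m10"]/m["m00"]+.5)/s-.5+x0,(m["m01"]/m["m00"]+.5)/s-.5+y0,a,w/s,h/s))
    return np.array(out)
def tool():
    s=robot.read_state(); r=R.from_quat(s["ee_rot"],scalar_first=True)
    return s,s["ee_pos"],r
def go(target):
    "shift in mm along tool axes and yaw error to y_tool=+y"
    s,p,r=tool(); print("tcp",p.round(4),"t",s["time_s"],"grip",round(s["grip_width"]*91.9,1),round(s["grip_force"],1),"F",s["force"].round(1))
    d=r.inv().apply(np.array(target)-p)*1000
    goal=R.from_matrix(np.array([[-1,0,0],[0,1,0],[0,0,-1.]]))
    print("shift",d.round(1),"rot",(r.inv()*goal).as_rotvec().round(3), "world d",((np.array(target)-p)*1000).round(1))
E
python3 - <<'E'
from h import *
np.set_printoptions(precision=4,suppress=True)
c=grab()
b=blobs(c,148,172,190,228,95,30,150); print("samples",b,w2(c,b[:,:2],.009))
b=blobs(c,212,146,294,222,130,80,350); print("rings",b); p=w2(c,b[:,:2],.035);print(p)
b=blobs(c,305,150,370,230,190,800,4000); print("carrier",b,w2(c,b[:,:2],.02))
g=c["image"].max(2)
print(w2(c,[[253.3,193.5],[176,148],[312,140],[232,112],[388,190]],.1))
E
```

```text
samples [[158.3984 212.272   81.5556   9.7414  10.2196]
 [176.072  200.8082  80.5972   9.6559  10.4513]
 [175.5192 177.4216  78.       9.6667  10.1667]] [[0.4695 0.3182]
 [0.5066 0.2593]
 [0.5873 0.2619]]
rings [[237.9426 208.3936 200.3333  15.9218  15.8287]
 [268.4643 208.0742 198.2778  15.8333  15.8333]
 [252.8872 182.7926 122.4861  14.8333  10.3333]
 [222.9035 182.7521 189.8333  15.3206  15.4385]
 [283.1183 182.0596 191.5     15.5     15.6667]
 [237.8118 157.3105 185.6667  15.3145  15.3481]
 [267.5873 156.944  185.1528  15.2028  15.3206]]
[[ 0.4712  0.0504]
 [ 0.4694 -0.0496]
 [ 0.5555 -0.0008]
 [ 0.5585  0.0987]
 [ 0.555  -0.101 ]
 [ 0.6444  0.0475]
 [ 0.6425 -0.0525]]Traceback (most recent call last):
  File "<stdin>", line 6, in <module>
IndexError: too many indices for array: array is 1-dimensional, but 2 were indexed
```

Run:
```python
from h import *
np.set_printoptions(precision=4,suppress=True)
c=grab()
im=c["image"].max(2)
print("carr",im[150:230:8,315:360:6])
for t in (150,165,180,200):
  b=blobs(c,305,150,370,235,t,1000,4500)
  if len(b): print("carrier",t,b,w2(c,b[:,:2],.018))
ax=np.array([.5568,-.0011])
p=w2(c,[[253.3,193.5],[176,148],[312,140],[388,190]],.1);print(p)
# camera back block corners, top z .072 : crop pixels->image
q=np.array([[517,45],[578,29],[607,117],[552,133]],float); q=np.c_[217.5+(q[:,0]-500)/4,100+q[:,1]/4]
P=w2(c,q,.072); print(P); d=P.mean(0)-ax; print(np.hypot(*d),np.arctan2(d[1],d[0]), [np.arctan2(*(P[i]-P[j])[::-1]) for i,j in((0,3),(1,2))])
cr=np.array([253.3,181.5])
g=cv2.resize(c["image"][150:232,306:366],None,fx=6,fy=6,interpolation=cv2.INTER_CUBIC);g2=cv2.resize(c["image"][170:212,233:273],None,fx=10,fy=10,interpolation=cv2.INTER_CUBIC)
h=np.zeros((492,760,3),np.uint8);h[:,:360]=g;h[:420,360:]=g2;cv2.imwrite("pics/crop1.png",h)
```

```text
carr [[139 139 136 136 136 136 135 135]
 [134 136 137 136 134 133 134 135]
 [165 191 167 186 188 190 185 132]
 [166 186 186 189 187 186 190 133]
 [167 186 187 187 185 186 186 136]
 [167 186 187 192 190 188 180 137]
 [176 188 187 186 186 185 186 140]
 [180 182 189 189 169 189 190 137]
 [179 185 187 187 182 186 187 137]
 [135 119 122 118 121 122  83 137]]
carrier 150 [[ 334.9523  191.0131 2363.2917   41.4579   58.6627]] [[ 0.523  -0.2731]]
carrier 165 [[ 334.8345  191.0893 2306.7083   40.8513   58.1582]] [[ 0.5227 -0.2727]]
carrier 180 [[ 334.7853  191.1126 2231.7639   39.8458   57.606 ]] [[ 0.5226 -0.2726]]
[[ 0.5076 -0.0018]
 [ 0.6636  0.243 ]
 [ 0.6766 -0.1949]
 [ 0.5066 -0.4222]]
[[0.795  0.0964]
 [0.8074 0.0452]
 [0.7296 0.0226]
 [0.7172 0.0684]]
0.2138506523812226 0.2807804005926355 [np.float64(0.34581657555080275), np.float64(0.28178003601993495)]
```

View pics/crop1.png

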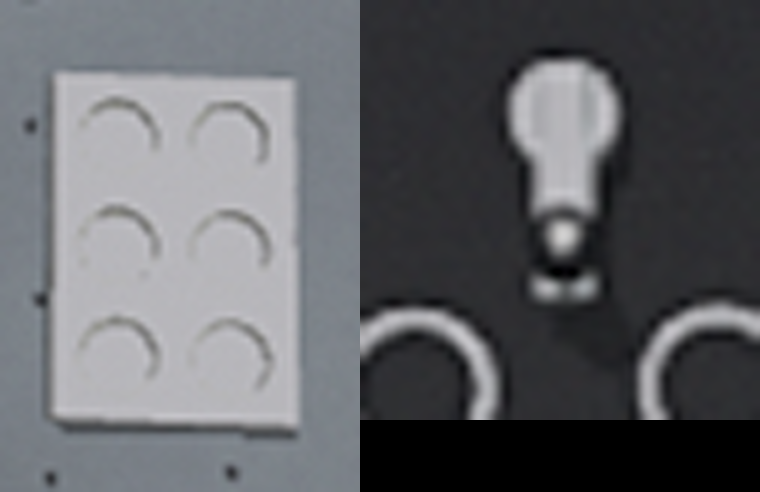

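Run:
```python
from h import *
np.set_printoptions(precision=4,suppress=True)
c=grab()
q=np.array([[119,137],[119,244],[119,355],[229,139],[229,248],[229,356]],float)
P=w2(c,np.c_[306+(q[:,0]+.5)/6-.5,150+(q[:,1]+.5)/6-.5],.02);print(P,P.mean(0),P[:3]-P[3:])
d=(P[0]-P[2]+P[3]-P[5])/2;print(np.arctan2(d[1],d[0]))
print(w2(c,[[253.2,193.9]],.11))
go([.5065,-.0005,.2])
```

```text
[[ 0.5869 -0.245 ]
 [ 0.5261 -0.2414]
 [ 0.4641 -0.2376]
 [ 0.5839 -0.3061]
 [ 0.5221 -0.3018]
 [ 0.4618 -0.2977]] [ 0.5242 -0.2716] [[0.003  0.0611]
 [0.004  0.0605]
 [0.0022 0.0601]]
-0.06430638020225853
[[ 0.5045 -0.0016]]
tcp [0.2861 0.5834 0.2141] t 0.25 grip 92.0 0.0 F [-0.3 -0.6  0.1]
shift [-455.  -427.2   14.5] rot [-0.001 -0.    -0.456] world d [ 220.4 -583.9  -14.1]
```

Request:
{"name": "jog_arm", "arguments": {"motion": "0 0 0 0 0 -0.114 50; 0 0 0 0 0 -0.114 50; 0 0 0 0 0 -0.114 50; 0 0 0 0 0 -0.114 50; -18 -40 0 0 0 0 50; -18 -46 0 0 0 0 50; -18 -46 0 0 0 0 50; -18 -46 0 0 0 0 50; -18 -46 0 0 0 0 50; -18 -46 0 0 0 0 50; -18 -46 0 0 0 0 50; -18 -46 0 0 0 0 50", "force": 20}}

```text
time_s: 1.45
ee_pos: [0.4307, 0.2197, 0.2149]
ee_rot: [0.0, -0.0, 1.0, 0.0]
force: [0.6, 0.4, -0.1]
grip_width: 0.538
grip_force: 0.0
```

```bash
python3 -c "
from h import *
go([.506,-.0007,.2])"
```

```text
tcp [0.4307 0.2197 0.2149] t 1.45 grip 49.4 0.0 F [ 0.6  0.4 -0.1]
shift [ -75.3 -220.4   14.8] rot [0.    0.001 0.   ] world d [  75.3 -220.4  -14.9]
```

Request:
{"name": "jog_arm", "arguments": {"motion": "-15 -44 3 0 0 0 50; -15 -44 3 0 0 0 50; -15 -44 3 0 0 0 50; -15 -44 3 0 0 0 50; -15.3 -44.4 2.9 0 0 0 50; 0 0 0 0 0 0 50; 0 0 0 0 0 0 50; 0 0 0 0 0 0 50"}}

```text
time_s: 2.25
ee_pos: [0.5052, 0.0026, 0.1996]
ee_rot: [-0.0, -0.001, 1.0, 0.0]
force: [-0.4, -0.0, -0.3]
grip_width: 0.546
grip_force: 0.0
```

Run:
```python
from h import *
go([.506,-.0007,.077])
print(robot.read_state()["joint_pos"].round(2))
```

```text
tcp [0.5052 0.0026 0.1996] t 2.25 grip 50.2 0.0 F [-0.4 -0.  -0.3]
shift [ -0.8  -3.4 122.6] rot [ 0.001 -0.     0.002] world d [   0.8   -3.3 -122.6]
[-0.24  0.24  0.2   1.98 -0.06  0.93  1.56]
```

Request:
{"name": "jog_arm", "arguments": {"motion": "-1 -3 20 0 0 0 50; 0 0 30 0 0 0 50; 0 0 30 0 0 0 50; 0 0 25 0 0 0 50; 0 0 18 0 0 0 50; 0 0 0 0 0 0 50; 0 0 0 0 0 0 19; 0 0 0 0 0 0 19; 0 0 0 0 0 0 15; 0 0 0 0 0 0 15; 0 0 0 0 0 0 15", "force": 15}}

```text
time_s: 3.35
ee_pos: [0.5071, -0.0017, 0.0775]
ee_rot: [0.001, -0.0, 1.0, 0.0]
force: [-1.4, -0.5, 4.9]
grip_width: 0.21
grip_force: 15.0
```

Run:
```python
from h import *
s,p,r=tool();print(p,s["force"],s["grip_width"]*91.9,s["grip_force"])
ax=np.array([.5568,-.0011]); d=p[:2]-ax; print(np.hypot(*d),np.arctan2(d[1],d[0]))
# plan: clockwise to 0.30 rad-ish station yaw
a0=np.arctan2(d[1],d[0])%(2*np.pi)
A=np.r_[a0-np.arange(0,15)*.2]
P=ax+.05*np.c_[np.cos(A),np.sin(A)]; D=np.diff(P,axis=0)*1000
for a,x in zip(A[1:],D): print(round(a,2),"%.1f %.1f"%(-x[0],x[1]))
```

```text
[ 0.50713521 -0.00170988  0.07754675] [-1.38456518 -0.52761928  4.86839203] 19.266068869627595 15.00052347779274
0.04966853596833409 -3.1293132727286106
2.95 -0.9 9.9
2.75 -2.8 9.6
2.55 -4.7 8.8
2.35 -6.3 7.7
2.15 -7.7 6.3
1.95 -8.8 4.6
1.75 -9.6 2.8
1.55 -9.9 0.8
1.35 -9.9 -1.2
1.15 -9.5 -3.1
0.95 -8.7 -4.9
0.75 -7.5 -6.6
0.55 -6.1 -7.9
0.35 -4.4 -9.0
```

Request:
{"name": "jog_arm", "arguments": {"motion": "-0.9 9.9 0 0 0 0 15; -2.8 9.6 0 0 0 0 15; -4.7 8.8 0 0 0 0 15; -6.3 7.7 0 0 0 0 15; -7.7 6.3 0 0 0 0 15; -8.8 4.6 0 0 0 0 15; -9.6 2.8 0 0 0 0 15; -9.9 0.8 0 0 0 0 15; 0 0 0 0 0 0 15"}}

```text
time_s: 4.25
ee_pos: [0.5592, 0.0474, 0.0775]
ee_rot: [0.002, 0.0, 1.0, -0.001]
force: [1.9, -4.4, 4.9]
grip_width: 0.21
grip_force: 15.0
```

```bash
cat > arc.py <<'E'
from h import *
import sys
a_end=float(sys.argv[1]);st=float(sys.argv[2])
ax=np.array([.5568,-.0011])
s,p,r=tool(); d=p[:2]-ax; a0=np.arctan2(d[1],d[0]); print(p.round(4),s["force"].round(1),s["grip_force"],"r",np.hypot(*d),"a",a0,"rot",r.as_quat(scalar_first=True).round(4))
n=int(abs(a_end-a0)/st+.999); A=np.linspace(a0,a_end,n+1)
P=ax+.05*np.c_[np.cos(A),np.sin(A)]; P[0]=p[:2]; D=np.diff(P,axis=0)*1000
print("; ".join("%.1f %.1f 0 0 0 0 15"%(-x[0],x[1]) for x in D))
E
python3 arc.py 0.33 0.2
```

```text
[0.5592 0.0474 0.0775] [ 1.9 -4.4  4.9] 15.000657141208649 r 0.04859552341420852 a 1.5211248794673244 rot [ 1.6e-03  5.0e-04  1.0e+00 -7.0e-04]
-9.9 -0.1 0 0 0 0 15; -9.3 -3.4 0 0 0 0 15; -8.5 -5.1 0 0 0 0 15; -7.3 -6.7 0 0 0 0 15; -5.8 -8.0 0 0 0 0 15; -4.1 -9.0 0 0 0 0 15
```

Request:
{"name": "jog_arm", "arguments": {"motion": "-9.9 -0.1 0 0 0 0 15; -9.3 -3.4 0 0 0 0 15; -8.5 -5.1 0 0 0 0 15; -7.3 -6.7 0 0 0 0 15; -5.8 -8 0 0 0 0 15; -4.1 -9 0 0 0 0 15; 0 0 0 0 0 0 15"}}

```text
time_s: 4.95
ee_pos: [0.6033, 0.0165, 0.0776]
ee_rot: [0.001, 0.0, 1.0, 0.0]
force: [0.7, -1.5, 5.5]
grip_width: 0.214
grip_force: 15.0
```

Request:
{"name": "jog_arm", "arguments": {"motion": "-0.8 -3 0 0 0 0 15; 0 0 0 0 0 0 15"}}

```text
time_s: 5.15
ee_pos: [0.6037, 0.0155, 0.0776]
ee_rot: [0.001, -0.001, 1.0, 0.001]
force: [0.2, 3.2, 5.1]
grip_width: 0.21
grip_force: 15.0
```

Request:
{"name": "jog_arm", "arguments": {"motion": "-0.6 -2.5 0 0 0 0 15; 0 0 0 0 0 0 15; 0 0 0 0 0 0 15"}}

```text
time_s: 5.45
ee_pos: [0.6044, 0.0135, 0.0776]
ee_rot: [0.001, -0.001, 1.0, 0.001]
force: [1.0, 3.3, 5.7]
grip_width: 0.215
grip_force: 15.0
```

Request:
{"name": "jog_arm", "arguments": {"motion": "-0.6 -2.5 0 0 0 0 15; 0 0 0 0 0 0 15; -0.5 -2.5 0 0 0 0 15; 0 0 0 0 0 0 15; 0 0 0 0 0 0 15"}}

```text
time_s: 5.95
ee_pos: [0.605, 0.0117, 0.0776]
ee_rot: [0.001, -0.002, 1.0, 0.003]
force: [-0.3, 8.0, 6.2]
grip_width: 0.21
grip_force: 15.0
```

Request:
{"name": "jog_arm", "arguments": {"motion": "-0.3 -2.5 0 0 0 0 15; 0 0 0 0 0 0 15; 0 0 0 0 0 0 15"}}

```text
time_s: 6.25
ee_pos: [0.605, 0.0117, 0.0775]
ee_rot: [0.0, -0.003, 1.0, 0.004]
force: [-1.1, 12.8, 7.9]
grip_width: 0.215
grip_force: 15.0
```

Request:
{"name": "jog_arm", "arguments": {"motion": "0 5 0 0 0 0 50; 0 0 0 0 0 0 50; 0 0 0 0 0 0 50; 0 0 -40 0 0 0 50; 0 0 -45 0 0 0 50; 0 0 -40 0 0 0 50; 30 35 0 0 0 0 50; 30 35 0 0 0 0 50; 30 35 0 0 0 0 50; 30 35 0 0 0 0 50; 30 35 0 0 0 0 50; 30 35 0 0 0 0 50"}}

```text
time_s: 7.45
ee_pos: [0.4237, 0.2186, 0.2015]
ee_rot: [0.0, 0.001, 1.0, -0.0]
force: [0.6, 0.4, -0.8]
grip_width: 0.539
grip_force: 0.0
```

Request:
{"name": "jog_arm", "arguments": {"motion": "20 40 0 0 0 0 50; 20 40 0 0 0 0 50; 20 40 0 0 0 0 50; 0 45 0 0 0 0 50; 0 45 0 0 0 0 50; 0 45 0 0 0 0 50; 0 45 0 0 0 0 50; 0 0 0 0 0 0 50; 0 0 0 0 0 0 50"}}

```text
time_s: 8.35
ee_pos: [0.3648, 0.518, 0.2004]
ee_rot: [-0.0, -0.0, 1.0, -0.001]
force: [-0.2, -1.1, -0.4]
grip_width: 0.545
grip_force: 0.0
```

Run:
```python
from h import *
np.set_printoptions(precision=4,suppress=True)
c=grab(save="pics/top1.png")
cv2.imwrite("pics/top1c.png",cv2.resize(c["image"][90:260,115:385],None,fx=2.9,fy=2.9,interpolation=cv2.INTER_CUBIC))
b=blobs(c,148,172,190,228,95,30,150); print("samples",b,w2(c,b[:,:2],.009))
b=blobs(c,212,146,294,222,130,80,350); print("rings",b); p=w2(c,b[:,:2],.035);print(p)
s,p,_=tool();print(p,s["force"])
```

```text
samples [[158.3995 212.2718  82.2222   9.8333  10.1667]
 [176.0693 200.8141  81.5972   9.8947  10.4036]
 [175.5242 177.4384  79.125    9.8333  10.1667]] [[0.4695 0.3182]
 [0.5066 0.2593]
 [0.5872 0.2619]]
rings [[246.8266 211.7    200.8056  15.727   15.9506]
 [275.6997 202.1288 199.0278  15.7454  15.956 ]
 [224.3039 191.8064 194.5694  15.6077  15.8144]
 [251.7096 177.5554 142.375   17.5463  10.5164]
 [281.4573 173.051  191.25    15.6921  15.3491]
 [230.5863 163.0263 188.4861  15.1667  15.6667]]
[[ 0.4595  0.0215]
 [ 0.4884 -0.074 ]
 [ 0.5278  0.0945]
 [ 0.5734  0.0026]
 [ 0.5857 -0.0967]
 [ 0.6253  0.0721]]
[0.3654 0.5169 0.2007] [ 0.2253 -0.0434  0.118 ]
```

View pics/top1c.png

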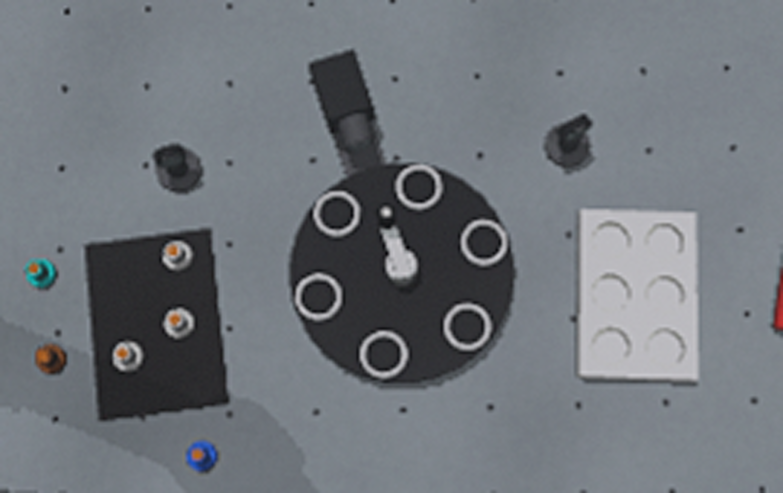

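Request:
{"name": "jog_arm", "arguments": {"motion": "-20 -35 0 0 0 0 50; -21 -40 0 0 0 0 50; -21 -42 0 0 0 0 50; -21 -41 0 0 0 0 50; -21 -41 0 0 0 0 50; 0 0 0 0 0 0 50; 0 0 0 0 0 0 50; 0 0 35 0 0 0 50; 0 0 45 0 0 0 50; 0 0 40 0 0 0 50; 0 0 0 0 0 0 50; 0 0 0 0 0 0 50"}}

```text
time_s: 9.6
ee_pos: [0.4683, 0.3202, 0.082]
ee_rot: [-0.0, -0.001, 1.0, -0.0]
force: [-0.1, 0.9, 1.4]
grip_width: 0.541
grip_force: 0.0
```

```bash
python3 -c "
from h import *
go([.4695,.3182,.018])"
```

```text
tcp [0.4683 0.3202 0.082 ] t 9.6 grip 49.7 0.0 F [-0.1  0.9  1.4]
shift [-1.3 -2.  64. ] rot [-0.    -0.001  0.001] world d [  1.2  -2.  -64. ]
```

Request:
{"name": "jog_arm", "arguments": {"motion": "-1 -2 20 0 0 0 50; 0 0 25 0 0 0 50; 0 0 19 0 0 0 50; 0 0 0 0 0 0 50; 0 0 0 0 0 0 15; 0 0 0 0 0 0 15; 0 0 0 0 0 0 15; 0 0 0 0 0 0 15; 0 0 -10 0 0 0 15; 0 0 -20 0 0 0 15; 0 0 -40 0 0 0 15; 0 0 -40 0 0 0 15", "force": 30}}

```text
time_s: 10.8
ee_pos: [0.4693, 0.3171, 0.129]
ee_rot: [-0.001, -0.0, 1.0, -0.0]
force: [0.4, 0.3, -1.0]
grip_width: 0.208
grip_force: 30.0
```

```bash
python3 -c "
from h import *
go([.4595,.0215,.14])"
```

```text
tcp [0.4693 0.3171 0.129 ] t 10.8 grip 19.1 30.0 F [ 0.4  0.3 -1. ]
shift [   9.9 -295.6  -10.7] rot [-0.001 -0.001  0.   ] world d [  -9.8 -295.6   11. ]
```

Request:
{"name": "jog_arm", "arguments": {"motion": "1 -25 -8 0 0 0 15; 1 -40 -8 0 0 0 15; 1 -45 0 0 0 0 15; 1 -45 0 0 0 0 15; 1 -45 0 0 0 0 15; 2 -45 0 0 0 0 15; 2 -35 0 0 0 0 15; 1 -15 0 0 0 0 15; 0 0 0 0 0 0 15; 0 0 0 0 0 0 15"}}

```text
time_s: 11.8
ee_pos: [0.4602, 0.0232, 0.1442]
ee_rot: [0.0, -0.0, 1.0, 0.0]
force: [-0.2, -0.1, -0.9]
grip_width: 0.202
grip_force: 30.0
```

```bash
python3 -c "
from h import *
go([.4595,.0215,.044])"
```

```text
tcp [0.4602 0.0232 0.1442] t 11.8 grip 18.6 30.0 F [-0.2 -0.1 -0.9]
shift [  0.7  -1.8 100.2] rot [0.001 0.001 0.   ] world d [  -0.7   -1.7 -100.2]
```

Descend to just over the floor, checking force before release.

Request:
{"name": "jog_arm", "arguments": {"motion": "0.7 -1.8 25 0 0 0 15; 0 0 35 0 0 0 15; 0 0 25 0 0 0 15; 0 0 10 0 0 0 15; 0 0 3 0 0 0 15; 0 0 0 0 0 0 15; 0 0 0 0 0 0 15"}}

```text
time_s: 12.5
ee_pos: [0.4602, 0.0211, 0.0467]
ee_rot: [0.001, -0.0, 1.0, 0.0]
force: [-0.7, -0.1, 0.0]
grip_width: 0.205
grip_force: 30.0
```

Request:
{"name": "jog_arm", "arguments": {"motion": "0 0 1.5 0 0 0 15; 0 0 1.5 0 0 0 15; 0 0 0 0 0 0 15"}}

```text
time_s: 12.8
ee_pos: [0.4594, 0.0207, 0.0429]
ee_rot: [0.0, -0.0, 1.0, 0.0]
force: [-0.3, -0.1, 0.6]
grip_width: 0.205
grip_force: 30.0
```

Request:
{"name": "jog_arm", "arguments": {"motion": "0 0 0.5 0 0 0 15; 0 0 0 0 0 0 30; 0 0 0 0 0 0 50; 0 0 0 0 0 0 50; 0 0 -25 0 0 0 50; 0 0 -45 0 0 0 50; 0 0 -30 0 0 0 50; -10 45 0 0 0 0 50; -10 48 0 0 0 0 50; -9 48 0 0 0 0 50; -9 48 0 0 0 0 50; -9 48 0 0 0 0 50"}}

```text
time_s: 14.0
ee_pos: [0.5063, 0.2595, 0.1422]
ee_rot: [0.0, 0.0, 1.0, 0.0]
force: [1.0, -0.9, 0.4]
grip_width: 0.541
grip_force: 0.0
```

```bash
python3 -c "
from h import *
np.set_printoptions(precision=4,suppress=True)
c=grab(save='pics/t2.png')
b=blobs(c,212,146,294,222,130,40,350); print('rings',b,w2(c,b[:,:2],.035))
b=blobs(c,148,172,190,228,95,30,150);print(b,w2(c,b[:,:2],.009) if len(b) else '')
go([.5066,.2593,.018])"
```

```text
rings [[246.8464 211.6972 202.0972  15.727   16.0252]
 [275.7047 202.1342 200.6389  15.792   15.9099]
 [224.3036 191.8182 196.3472  15.6697  15.9178]
 [251.6888 177.5378 145.9722  17.6754  10.6283]
 [281.4821 173.0554 193.5278  15.5     15.6667]] [[ 0.4595  0.0215]
 [ 0.4884 -0.074 ]
 [ 0.5278  0.0945]
 [ 0.5734  0.0027]
 [ 0.5857 -0.0968]]
[[176.1072 201.7863  63.7639   7.561   10.4657]] [[0.5033 0.2591]]
tcp [0.5063 0.2697 0.1425] t 14.05 grip 49.8 0.0 F [0.9 7.2 1.3]
shift [  0.1 -11.3 124.4] rot [0.007 0.002 0.009] world d [   0.3  -10.4 -124.5]
```

Request:
{"name": "jog_arm", "arguments": {"motion": "0 0 0 0 0 0 50; 0 0 0 0 0 0 50; 0 0 0 0 0 0 50"}}

```text
time_s: 14.35
ee_pos: [0.5062, 0.2556, 0.142]
ee_rot: [-0.0, 0.001, 1.0, -0.001]
force: [-0.1, 0.3, -0.2]
grip_width: 0.545
grip_force: 0.0
```

```bash
python3 -c "
from h import *
go([.5066,.2593,.018])"
```

```text
tcp [0.5062 0.2556 0.142 ] t 14.35 grip 50.1 0.0 F [-0.1  0.3 -0.2]
shift [ -0.4   3.8 124. ] rot [-0.001 -0.    -0.002] world d [   0.4    3.7 -124. ]
```

Request:
{"name": "jog_arm", "arguments": {"motion": "0 3.7 35 0 0 0 50; 0 0 40 0 0 0 50; 0 0 30 0 0 0 50; 0 0 19 0 0 0 50; 0 0 0 0 0 0 50; 0 0 0 0 0 0 15; 0 0 0 0 0 0 15; 0 0 0 0 0 0 15; 0 0 0 0 0 0 15; 0 0 -25 0 0 0 15; 0 0 -40 0 0 0 15; 0 0 -40 0 0 0 15"}}

```text
time_s: 15.55
ee_pos: [0.5057, 0.2612, 0.1244]
ee_rot: [-0.0, -0.0, 1.0, -0.0]
force: [0.1, 0.6, -0.9]
grip_width: 0.206
grip_force: 30.0
```

```bash
python3 -c "
from h import *
go([.5278,.0945,.145])"
```

```text
tcp [0.5057 0.2612 0.1244] t 15.55 grip 19.0 30.0 F [ 0.1  0.6 -0.9]
shift [ -22.  -166.7  -20.6] rot [-0.    -0.001  0.   ] world d [  22.1 -166.7   20.6]
```

Request:
{"name": "jog_arm", "arguments": {"motion": "-3 -25 -10 0 0 0 15; -5 -40 -10 0 0 0 15; -5 -45 0 0 0 0 15; -5 -35 0 0 0 0 15; -4 -17 0 0 0 0 15; 0 -5 0 0 0 0 15; 0 0 0 0 0 0 15; 0 0 0 0 0 0 15; 0 0 0 0 0 0 15"}}

```text
time_s: 16.45
ee_pos: [0.5279, 0.0961, 0.1432]
ee_rot: [-0.0, -0.001, 1.0, 0.0]
force: [0.3, 0.0, -0.9]
grip_width: 0.206
grip_force: 30.0
```

```bash
python3 -c "
from h import *
go([.5278,.0945,.0425])"
```

```text
tcp [0.5279 0.0961 0.1432] t 16.45 grip 19.0 30.0 F [ 0.3  0.  -0.9]
shift [ 1.000e-01 -1.600e+00  1.007e+02] rot [ 0.001 -0.     0.003] world d [-1.000e-01 -1.600e+00 -1.007e+02]
```

Request:
{"name": "jog_arm", "arguments": {"motion": "0 -1.6 25 0 0 0 15; 0 0 35 0 0 0 15; 0 0 25 0 0 0 15; 0 0 10 0 0 0 15; 0 0 4 0 0 0 15; 0 0 1.5 0 0 0 15; 0 0 0 0 0 0 15; 0 0 0 0 0 0 15"}}

```text
time_s: 17.25
ee_pos: [0.5293, 0.0931, 0.0437]
ee_rot: [0.001, -0.0, 1.0, 0.0]
force: [0.5, -0.4, 0.0]
grip_width: 0.208
grip_force: 30.0
```

Request:
{"name": "jog_arm", "arguments": {"motion": "0 0 1 0 0 0 15; 0 0 0 0 0 0 30; 0 0 0 0 0 0 50; 0 0 0 0 0 0 50; 0 0 -25 0 0 0 50; 0 0 -45 0 0 0 50; 0 0 -30 0 0 0 50; -15 35 0 0 0 0 50; -15 42 0 0 0 0 50; -15 42 0 0 0 0 50; -14 38 0 0 0 0 50; 0 11 0 0 0 0 50"}}

```text
time_s: 18.45
ee_pos: [0.5875, 0.2663, 0.1414]
ee_rot: [0.0, -0.003, 1.0, 0.001]
force: [-0.5, 0.1, -0.6]
grip_width: 0.541
grip_force: 0.0
```

Request:
{"name": "jog_arm", "arguments": {"motion": "0 0 0 0 0 0 50; 0 0 0 0 0 0 50; 0 0 0 0 0 0 50"}}

```text
time_s: 18.75
ee_pos: [0.5873, 0.2583, 0.1417]
ee_rot: [-0.0, 0.001, 1.0, -0.001]
force: [-0.3, 0.2, -0.1]
grip_width: 0.542
grip_force: 0.0
```

```bash
python3 -c "
from h import *
np.set_printoptions(precision=4,suppress=True)
c=grab(save='pics/t3.png')
cv2.imwrite('pics/t3c.png',cv2.resize(c['image'][140:230,140:300],None,fx=5,fy=5,interpolation=cv2.INTER_CUBIC))
go([.5872,.2619,.018])"
```

```text
tcp [0.5874 0.2585 0.1418] t 18.8 grip 49.5 0.0 F [-0.5 -0.7  0.5]
shift [  0.2   3.5 123.8] rot [-0.001  0.    -0.003] world d [  -0.2    3.4 -123.8]
```

View pics/t3c.png

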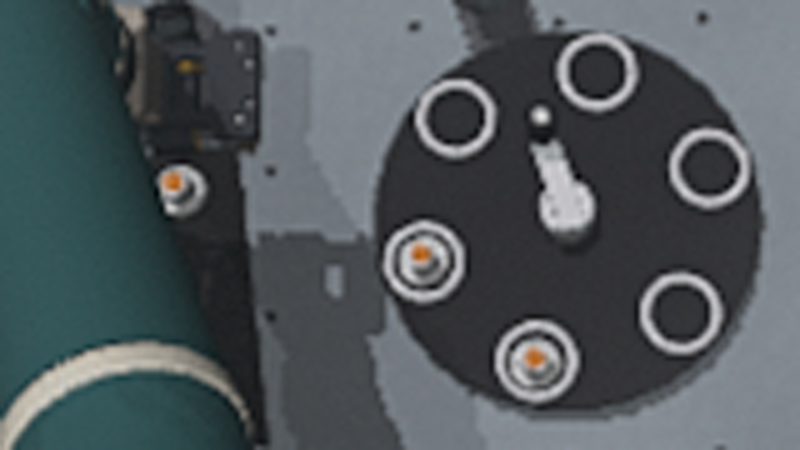

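Both loaded holders sit centred in their cups (crop (423,258), (536,360)); third still at (183,190). Grasping it.

Request:
{"name": "jog_arm", "arguments": {"motion": "0 2.5 35 0 0 0 50; 0 0 40 0 0 0 50; 0 0 30 0 0 0 50; 0 0 19 0 0 0 50; 0 0 0 0 0 0 50; 0 0 0 0 0 0 15; 0 0 0 0 0 0 15; 0 0 0 0 0 0 15; 0 0 0 0 0 0 15; 0 0 -25 0 0 0 15; 0 0 -40 0 0 0 15; 0 0 -40 0 0 0 15"}}

```text
time_s: 20.0
ee_pos: [0.5866, 0.2631, 0.1237]
ee_rot: [-0.001, -0.0, 1.0, -0.0]
force: [1.5, -0.0, -1.2]
grip_width: 0.209
grip_force: 30.0
```

```bash
python3 -c "
from h import *
go([.6253,.0721,.145])"
```

```text
tcp [0.5866 0.2631 0.1237] t 20.0 grip 19.2 30.0 F [ 1.5 -0.  -1.2]
shift [ -38.6 -191.1  -21.3] rot [-0.    -0.001  0.   ] world d [  38.7 -191.    21.3]
```

Request:
{"name": "jog_arm", "arguments": {"motion": "-5 -25 -10 0 0 0 15; -8 -40 -10 0 0 0 15; -8 -45 0 0 0 0 15; -8 -45 0 0 0 0 15; -8 -27 0 0 0 0 15; -2 -9 0 0 0 0 15; 0 0 0 0 0 0 15; 0 0 0 0 0 0 15; 0 0 0 0 0 0 15"}}

```text
time_s: 20.9
ee_pos: [0.6257, 0.0751, 0.1426]
ee_rot: [-0.0, -0.002, 1.0, 0.001]
force: [0.7, 0.9, -0.5]
grip_width: 0.208
grip_force: 30.0
```

```bash
python3 -c "
from h import *
go([.6250,.0721,.0425])"
```

```text
tcp [0.6257 0.0751 0.1426] t 20.9 grip 19.1 30.0 F [ 0.7  0.9 -0.5]
shift [  0.7  -3.1 100.1] rot [ 0.001 -0.     0.004] world d [  -0.7   -3.  -100.1]
```

Request:
{"name": "jog_arm", "arguments": {"motion": "0.5 -2 25 0 0 0 15; 0 0 35 0 0 0 15; 0 0 25 0 0 0 15; 0 0 10 0 0 0 15; 0 0 3.5 0 0 0 15; 0 0 1 0 0 0 15; 0 0 0 0 0 0 15; 0 0 0 0 0 0 15"}}

```text
time_s: 21.7
ee_pos: [0.6266, 0.0705, 0.0445]
ee_rot: [0.001, -0.0, 1.0, 0.0]
force: [0.0, 0.4, -1.0]
grip_width: 0.209
grip_force: 30.0
```

Request:
{"name": "jog_arm", "arguments": {"motion": "1 1 1.5 0 0 0 15; 0 0 0.5 0 0 0 15; 0 0 0 0 0 0 30; 0 0 0 0 0 0 50; 0 0 0 0 0 0 50; 0 0 -25 0 0 0 50; 0 0 -45 0 0 0 50; 0 0 -45 0 0 0 50; 0 0 -30 0 0 0 50; 15 40 0 0 0 0 50; 15 45 0 0 0 0 50; 15 45 0 0 0 0 50"}}

```text
time_s: 22.9
ee_pos: [0.5792, 0.2023, 0.1867]
ee_rot: [0.0, 0.001, 1.0, 0.0]
force: [0.0, -0.3, 0.0]
grip_width: 0.545
grip_force: 0.0
```

Request:
{"name": "jog_arm", "arguments": {"motion": "15 45 0 0 0 0 50; 15 40 0 0 0 0 50; 0 0 0 0 0 0 50; 0 0 0 0 0 0 50"}}

```text
time_s: 23.3
ee_pos: [0.549, 0.2872, 0.186]
ee_rot: [-0.0, -0.001, 1.0, -0.0]
force: [-0.1, -1.5, -0.0]
grip_width: 0.543
grip_force: 0.0
```

```bash
python3 -c "
from h import *
np.set_printoptions(precision=4,suppress=True)
c=grab(save='pics/t4.png')
cv2.imwrite('pics/t4c.png',cv2.resize(c['image'][130:250,120:300],None,fx=4.4,fy=4.4,interpolation=cv2.INTER_CUBIC))
go([.6055,.0117,.2])"
```

```text
tcp [0.5499 0.2855 0.186 ] t 23.35 grip 49.9 0.0 F [-0.3 -0.7 -0. ]
shift [ -55.6 -273.8  -13.7] rot [-0.001  0.    -0.   ] world d [  55.6 -273.8   14. ]
```

View pics/t4c.png

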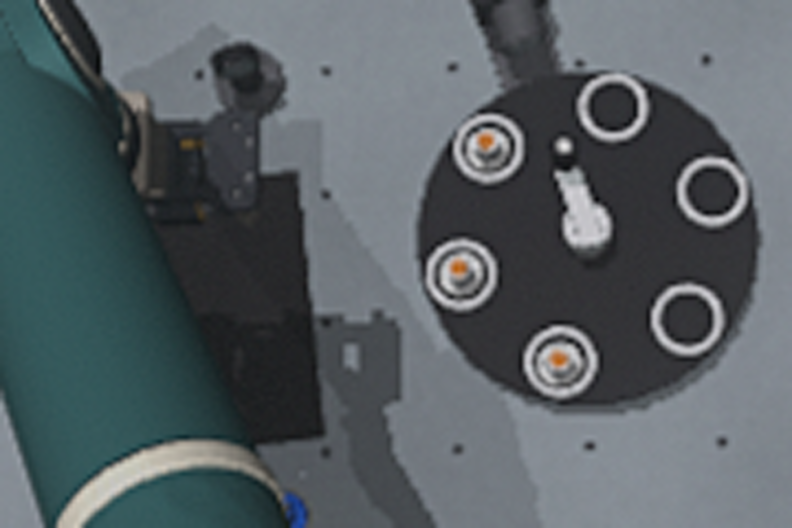

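All three stand centred in their cups (crop (486,145), (460,270), (559,360)); crank still at home. Now to the knob.

Request:
{"name": "jog_arm", "arguments": {"motion": "-8 -40 -2 0 0 0 50; -9 -45 -2 0 0 0 50; -9 -45 -2 0 0 0 50; -9 -45 0 0 0 0 50; -9 -45 0 0 0 0 50; -9 -37 0 0 0 0 50; -2.6 -16.8 0 0 0 0 50; 0 0 0 0 0 0 50; 0 0 0 0 0 0 50; 0 0 0 0 0 0 50"}}

```text
time_s: 24.35
ee_pos: [0.6051, 0.0138, 0.1921]
ee_rot: [-0.0, -0.001, 1.0, 0.0]
force: [-0.4, 0.6, 0.4]
grip_width: 0.547
grip_force: 0.0
```

```bash
python3 -c "
from h import *
go([.6052,.0118,.078])"
```

```text
tcp [0.6051 0.0138 0.1921] t 24.35 grip 50.3 0.0 F [-0.4  0.6  0.4]
shift [ -0.2  -2.1 114.1] rot [ 0.001 -0.     0.001] world d [ 1.000e-01 -2.000e+00 -1.141e+02]
```

Request:
{"name": "jog_arm", "arguments": {"motion": "0 -2 25 0 0 0 50; 0 0 35 0 0 0 50; 0 0 35 0 0 0 50; 0 0 19 0 0 0 50; 0 0 0 0 0 0 50; 0 0 0 0 0 0 50; 0 0 0 0 0 0 15; 0 0 0 0 0 0 15; 0 0 0 0 0 0 15; 0 0 0 0 0 0 15", "force": 15}}

```text
time_s: 25.35
ee_pos: [0.6059, 0.0115, 0.0791]
ee_rot: [0.001, 0.0, 1.0, 0.001]
force: [0.4, 8.8, 2.7]
grip_width: 0.224
grip_force: 4.6
```

```bash
python3 arc.py 1.9 0.15
```

```text
[0.6059 0.0115 0.0791] [0.4 8.8 2.7] 4.63814914226532 r 0.05065133902276749 a 0.2518289457616661 rot [8.e-04 0.e+00 1.e+00 8.e-04]
3.0 6.9 0 0 0 0 15; 3.4 6.7 0 0 0 0 15; 4.4 6.1 0 0 0 0 15; 5.2 5.3 0 0 0 0 15; 6.0 4.5 0 0 0 0 15; 6.6 3.6 0 0 0 0 15; 7.0 2.5 0 0 0 0 15; 7.3 1.5 0 0 0 0 15; 7.5 0.3 0 0 0 0 15; 7.4 -0.8 0 0 0 0 15; 7.2 -1.9 0 0 0 0 15
```

Request:
{"name": "jog_arm", "arguments": {"motion": "1 2 0 0 0 0 15; 3 6.9 0 0 0 0 15; 3.4 6.7 0 0 0 0 15; 4.4 6.1 0 0 0 0 15; 5.2 5.3 0 0 0 0 15; 6 4.5 0 0 0 0 15; 6.6 3.6 0 0 0 0 15; 7 2.5 0 0 0 0 15; 7.3 1.5 0 0 0 0 15; 0 0 0 0 0 0 15; 0 0 0 0 0 0 15"}}

```text
time_s: 26.45
ee_pos: [0.5606, 0.0475, 0.079]
ee_rot: [-0.001, 0.001, 1.0, -0.001]
force: [-1.6, -5.8, 8.0]
grip_width: 0.212
grip_force: 15.0
```

```bash
python3 arc.py 3.05 0.15
```

```text
[0.5606 0.0475 0.079 ] [-1.6 -5.8  8. ] 15.00095620751381 r 0.04869832093015762 a 1.4927894588396164 rot [-6.0e-04  6.0e-04  1.0e+00 -1.1e-03]
7.0 1.3 0 0 0 0 15; 7.0 -0.9 0 0 0 0 15; 6.8 -1.9 0 0 0 0 15; 6.5 -2.9 0 0 0 0 15; 6.0 -3.8 0 0 0 0 15; 5.4 -4.6 0 0 0 0 15; 4.7 -5.3 0 0 0 0 15; 3.9 -5.9 0 0 0 0 15; 3.0 -6.4 0 0 0 0 15; 2.1 -6.7 0 0 0 0 15; 1.1 -7.0 0 0 0 0 15
```

Request:
{"name": "jog_arm", "arguments": {"motion": "7 -0.5 0 0 0 0 15; 7 -0.9 0 0 0 0 15; 6.8 -1.9 0 0 0 0 15; 6.5 -2.9 0 0 0 0 15; 6 -3.8 0 0 0 0 15; 5.4 -4.6 0 0 0 0 15; 4.7 -5.3 0 0 0 0 15; 3.9 -5.9 0 0 0 0 15; 3 -6.4 0 0 0 0 15; 2.1 -6.7 0 0 0 0 15; 1.1 -7 0 0 0 0 15; 0 0 0 0 0 0 15"}}

```text
time_s: 27.65
ee_pos: [0.5084, 0.0038, 0.079]
ee_rot: [0.001, 0.0, 1.0, 0.0]
force: [1.5, 0.7, 6.9]
grip_width: 0.217
grip_force: 15.0
```

```bash
sed -i 's/a0=np.arctan2(d\[1\],d\[0\])/a0=np.arctan2(d[1],d[0]); a0=a0 if a0>0.1 or a_end<1 else a0+2*np.pi/; s/-.0011/-.0018/' arc.py; python3 arc.py 4.5 0.15
```

```text
[0.5084 0.0038 0.079 ] [1.5 0.7 6.9] 15.000501573085785 r 0.048764612065530025 a 3.0270748491613455 rot [7.e-04 1.e-04 1.e+00 2.e-04]
1.5 -7.2 0 0 0 0 15; -0.8 -7.3 0 0 0 0 15; -1.8 -7.1 0 0 0 0 15; -2.9 -6.8 0 0 0 0 15; -3.8 -6.3 0 0 0 0 15; -4.7 -5.6 0 0 0 0 15; -5.5 -4.9 0 0 0 0 15; -6.2 -4.0 0 0 0 0 15; -6.7 -3.1 0 0 0 0 15; -7.1 -2.1 0 0 0 0 15
```

Request:
{"name": "jog_arm", "arguments": {"motion": "0.5 -7.2 0 0 0 0 15; -0.8 -7.3 0 0 0 0 15; -1.8 -7.1 0 0 0 0 15; -2.9 -6.8 0 0 0 0 15; -3.8 -6.3 0 0 0 0 15; -4.7 -5.6 0 0 0 0 15; -5.5 -4.9 0 0 0 0 15; -6.2 -4 0 0 0 0 15; -6.7 -3.1 0 0 0 0 15; -7.1 -2.1 0 0 0 0 15; 0 0 0 0 0 0 15"}}

```text
time_s: 28.75
ee_pos: [0.5474, -0.0515, 0.079]
ee_rot: [0.0, 0.0, 1.0, -0.0]
force: [-0.1, -2.5, 7.6]
grip_width: 0.214
grip_force: 15.0
```

```bash
python3 arc.py 6.0 0.15
```

```text
[ 0.5474 -0.0515  0.079 ] [-0.1 -2.5  7.6] 15.00084713101387 r 0.05053080456880413 a 4.525473063917526 rot [ 3.e-04  3.e-04  1.e+00 -3.e-04]
-7.4 -0.3 0 0 0 0 15; -7.4 0.3 0 0 0 0 15; -7.2 1.3 0 0 0 0 15; -7.0 2.4 0 0 0 0 15; -6.5 3.4 0 0 0 0 15; -6.0 4.3 0 0 0 0 15; -5.3 5.1 0 0 0 0 15; -4.5 5.9 0 0 0 0 15; -3.6 6.4 0 0 0 0 15; -2.6 6.9 0 0 0 0 15
```

Request:
{"name": "jog_arm", "arguments": {"motion": "-7.4 -0.3 0 0 0 0 15; -7.4 0.3 0 0 0 0 15; -7.2 1.3 0 0 0 0 15; -7 2.4 0 0 0 0 15; -6.5 3.4 0 0 0 0 15; -6 4.3 0 0 0 0 15; -5.3 5.1 0 0 0 0 15; -4.5 5.9 0 0 0 0 15; -3.6 6.4 0 0 0 0 15; -2.6 6.9 0 0 0 0 15; 0 0 0 0 0 0 15"}}

```text
time_s: 29.85
ee_pos: [0.6063, -0.0152, 0.0791]
ee_rot: [0.002, -0.0, 1.0, -0.0]
force: [5.2, -2.1, 3.2]
grip_width: 0.21
grip_force: 15.0
```

```bash
python3 arc.py 6.75 0.15
```

```text
[ 0.6063 -0.0152  0.0791] [ 5.2 -2.1  3.2] 15.00063344836235 r 0.05125173168110489 a 6.0181355539258305 rot [ 2.e-03 -1.e-04  1.e+00 -4.e-04]
-0.2 7.5 0 0 0 0 15; -0.3 7.3 0 0 0 0 15; 0.7 7.3 0 0 0 0 15; 1.8 7.1 0 0 0 0 15; 2.8 6.8 0 0 0 0 15
```

Request:
{"name": "jog_arm", "arguments": {"motion": "-1 7.5 0 0 0 0 15; -0.3 7.3 0 0 0 0 15; 0.7 7.3 0 0 0 0 15; 1.8 7.1 0 0 0 0 15; 2 5 0 0 0 0 15; 1.5 3 0 0 0 0 15; 1.5 2.5 0 0 0 0 15; 0 0 0 0 0 0 15"}}

```text
time_s: 30.65
ee_pos: [0.6014, 0.022, 0.0791]
ee_rot: [0.004, 0.001, 1.0, -0.001]
force: [9.5, -5.7, -1.2]
grip_width: 0.213
grip_force: 15.0
```

Request:
{"name": "jog_arm", "arguments": {"motion": "1 2 0 0 0 0 15; 0 0 0 0 0 0 15; 0 0 0 0 0 0 15"}}

```text
time_s: 30.95
ee_pos: [0.6013, 0.0221, 0.0791]
ee_rot: [0.004, 0.001, 1.0, -0.002]
force: [11.3, -9.3, -2.0]
grip_width: 0.209
grip_force: 15.0
```

Request:
{"name": "jog_arm", "arguments": {"motion": "-1 -3 0 0 0 0 30; 0 0 0 0 0 0 50; 0 0 0 0 0 0 50; 0 0 -35 0 0 0 50; 0 0 -45 0 0 0 50; 0 0 -40 0 0 0 50; 15 -40 0 0 0 0 50; 15 -45 0 0 0 0 50; 15 -45 0 0 0 0 50; 15 -45 0 0 0 0 50; 15 -45 0 0 0 0 50; 15 -45 0 0 0 0 50"}}

```text
time_s: 32.15
ee_pos: [0.5069, -0.2417, 0.1979]
ee_rot: [-0.001, -0.001, 1.0, 0.001]
force: [0.6, -0.8, 0.1]
grip_width: 0.545
grip_force: 0.0
```

Request:
{"name": "jog_arm", "arguments": {"motion": "10 -45 0 0 0 0 50; 10 -45 0 0 0 0 50; 0 0 0 0 0 0 50; 0 0 0 0 0 0 50"}}

```text
time_s: 32.55
ee_pos: [0.4875, -0.3312, 0.1976]
ee_rot: [-0.001, 0.001, 1.0, 0.001]
force: [0.8, 0.6, -0.4]
grip_width: 0.54
grip_force: 0.0
```

```bash
python3 -c "
from h import *
np.set_printoptions(precision=4,suppress=True)
c=grab(save='pics/t5.png')
cv2.imwrite('pics/t5c.png',cv2.resize(c['image'][130:250,200:380],None,fx=4.4,fy=4.4,interpolation=cv2.INTER_CUBIC))
b=blobs(c,212,146,294,222,130,40,350); print(b,w2(c,b[:,:2],.035))
go([.6,0,.2])"
```

```text
[[253.3837 212.3216 202.6111  15.8333  16.    ]
 [226.9355 197.664  199.5139  15.5563  15.792 ]
 [279.4674 196.8337 199.7639  15.8333  15.8333]
 [291.5779 195.8281  46.6944   4.068   19.3252]
 [251.0839 177.8648 146.8611  17.8669  10.8572]
 [226.804  168.2107 191.8472  15.3543  15.727 ]
 [252.5264 153.2625 189.125   15.3206  15.4385]] [[ 0.4568  0.0001]
 [ 0.5079  0.086 ]
 [ 0.5057 -0.087 ]
 [ 0.5079 -0.1269]
 [ 0.5724  0.0047]
 [ 0.6078  0.0851]
 [ 0.6569 -0.0023]]
tcp [ 0.4883 -0.3297  0.1976] t 32.6 grip 50.2 0.0 F [ 0.6  0.3 -0.6]
shift [-112.1  329.6   -1.9] rot [ 0.002 -0.001  0.001] world d [111.7 329.7   2.4]
```

View pics/t5c.png

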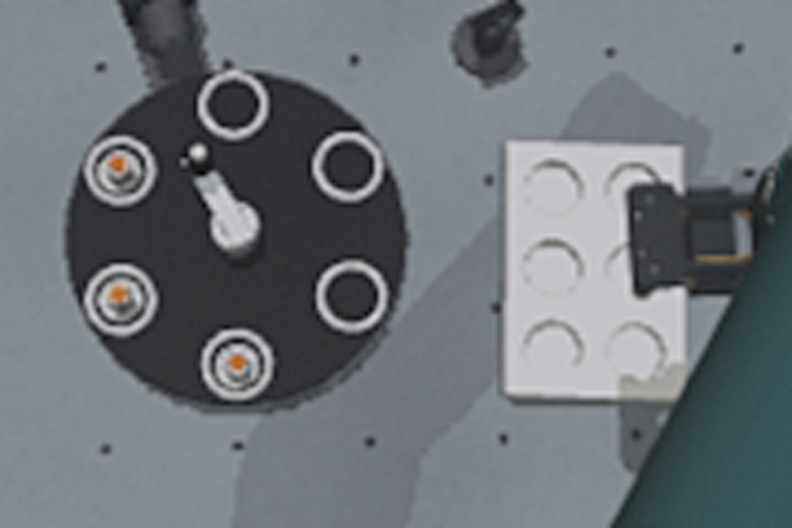

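All three remain upright in their cups at the end stop (crop (119,170), (120,297), (237,365)). Now unloading.

Request:
{"name": "jog_arm", "arguments": {"motion": "4 35 5 0 0 0 50; 4 45 10 0 0 0 50; 4 48 10 0 0 0 50; 4 48 10 0 0 0 50; 4 48 10 0 0 0 50; 4 48 7 0 0 0 50; 4 38 0 0 0 0 50; 3.5 20 0 0 0 0 50; 0 0 0 0 0 0 50; 0 0 0 0 0 0 50; 0 0 0 0 0 0 50"}}

```text
time_s: 33.7
ee_pos: [0.4567, -0.0019, 0.1463]
ee_rot: [0.0, 0.0, 1.0, -0.0]
force: [0.0, 0.6, -0.5]
grip_width: 0.546
grip_force: 0.0
```

```bash
python3 -c "
from h import *
go([.4568,.0001,.0435])"
```

```text
tcp [ 0.4567 -0.0019  0.1463] t 33.7 grip 50.1 0.0 F [ 0.   0.6 -0.5]
shift [-1.000e-01  2.000e+00  1.028e+02] rot [-0.  0. -0.] world d [ 1.000e-01  2.000e+00 -1.028e+02]
```

Request:
{"name": "jog_arm", "arguments": {"motion": "0 2 30 0 0 0 50; 0 0 40 0 0 0 50; 0 0 25 0 0 0 50; 0 0 7 0 0 0 50; 0 0 0 0 0 0 50; 0 0 0 0 0 0 15; 0 0 0 0 0 0 15; 0 0 0 0 0 0 15; 0 0 0 0 0 0 15; 0 0 -25 0 0 0 15; 0 0 -40 0 0 0 15; 0 0 -35 0 0 0 15", "force": 30}}

```text
time_s: 34.9
ee_pos: [0.4564, 0.0006, 0.1457]
ee_rot: [-0.0, -0.0, 1.0, -0.0]
force: [1.3, 0.6, -0.5]
grip_width: 0.21
grip_force: 30.0
```

```bash
python3 -c "
from h import *
go([.4635,-.2376,.14])"
```

```text
tcp [0.4564 0.0006 0.1457] t 34.9 grip 19.3 30.0 F [ 1.3  0.6 -0.5]
shift [  -7.  -238.2    5.7] rot [-0. -0.  0.] world d [   7.1 -238.2   -5.7]
```

Request:
{"name": "jog_arm", "arguments": {"motion": "-1 -30 0 0 0 0 15; -1 -45 0 0 0 0 15; -1 -45 0 0 0 0 15; -1 -45 0 0 0 0 15; -1 -38 0 0 0 0 15; -1 -25 0 0 0 0 15; -1 -10 0 0 0 0 15; 0 0 0 0 0 0 15; 0 0 0 0 0 0 15; 0 0 0 0 0 0 15"}}

```text
time_s: 35.9
ee_pos: [0.464, -0.2354, 0.1441]
ee_rot: [-0.0, -0.001, 1.0, 0.0]
force: [0.8, 0.4, -1.1]
grip_width: 0.2
grip_force: 30.0
```

```bash
python3 -c "
from h import *
go([.4635,-.2376,.028])"
```

```text
tcp [ 0.464  -0.2354  0.1441] t 35.9 grip 18.4 30.0 F [ 0.8  0.4 -1.1]
shift [  0.5  -2.3 116.1] rot [ 0.001 -0.     0.003] world d [  -0.5   -2.2 -116.1]
```

Request:
{"name": "jog_arm", "arguments": {"motion": "0.5 -1.5 30 0 0 0 15; 0 0 40 0 0 0 15; 0 0 30 0 0 0 15; 0 0 9 0 0 0 15; 0 0 4 0 0 0 15; 0 0 2 0 0 0 15; 0 0 0 0 0 0 15; 0 0 0 0 0 0 15"}}

```text
time_s: 36.7
ee_pos: [0.4641, -0.2391, 0.0304]
ee_rot: [0.001, -0.0, 1.0, -0.0]
force: [0.3, -0.9, -0.5]
grip_width: 0.203
grip_force: 30.0
```

Request:
{"name": "jog_arm", "arguments": {"motion": "0 1 1 0 0 0 15; 0 0 1 0 0 0 15; 0 0 1 0 0 0 15; 0 0 0 0 0 0 15; 0 0 0 0 0 0 15"}}

```text
time_s: 37.2
ee_pos: [0.4643, -0.239, 0.0298]
ee_rot: [0.001, 0.0, 1.0, -0.0]
force: [-7.1, 1.4, 27.0]
grip_width: 0.205
grip_force: 30.0
```

Request:
{"name": "jog_arm", "arguments": {"motion": "0 0 -2 0 0 0 15; 0 0 -0.5 0 0 0 15; 0 0 0 0 0 0 30; 0 0 0 0 0 0 50; 0 0 0 0 0 0 50; 0 0 -25 0 0 0 50; 0 0 -45 0 0 0 50; 0 0 -45 0 0 0 50; -5 40 0 0 0 0 50; -8 48 0 0 0 0 50; -8 48 0 0 0 0 50; -8 48 0 0 0 0 50"}}

```text
time_s: 38.4
ee_pos: [0.4921, -0.0521, 0.1437]
ee_rot: [0.0, 0.0, 1.0, 0.0]
force: [0.9, -0.8, -1.4]
grip_width: 0.543
grip_force: 0.0
```

Request:
{"name": "jog_arm", "arguments": {"motion": "-8 48 0 0 0 0 50; -6 48 0 0 0 0 50; 0 35 0 0 0 0 50; 0 10 0 0 0 0 50; 0 0 0 0 0 0 50; 0 0 0 0 0 0 50; 0 0 0 0 0 0 50"}}

```text
time_s: 39.1
ee_pos: [0.5063, 0.0849, 0.1436]
ee_rot: [-0.0, 0.002, 1.0, -0.0]
force: [-0.6, 0.4, 0.4]
grip_width: 0.543
grip_force: 0.0
```

```bash
python3 -c "
from h import *
c=grab(save='pics/t6.png')
cv2.imwrite('pics/t6c.png',cv2.resize(c['image'][150:230,300:370],None,fx=6,fy=6,interpolation=cv2.INTER_CUBIC))
go([.5079,.0860,.0435])"
```

```text
tcp [0.5063 0.0851 0.1436] t 39.15 grip 50.0 0.0 F [ 0.9 -0.5  0.1]
shift [ -1.6   1.  100.1] rot [-0.001 -0.    -0.003] world d [   1.6    0.9 -100.1]
```

View pics/t6c.png

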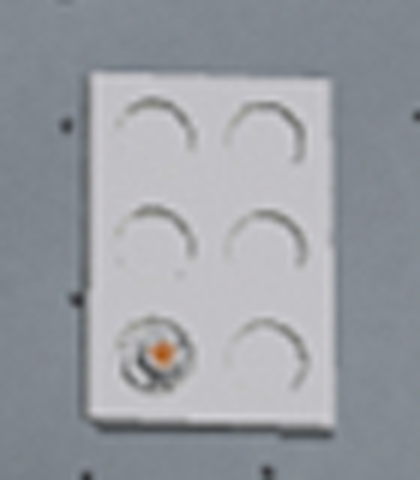

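First holder is centred in the lower-left well (crop (157,354)). Next.

Request:
{"name": "jog_arm", "arguments": {"motion": "-1.5 1 30 0 0 0 50; 0 0 40 0 0 0 50; 0 0 23 0 0 0 50; 0 0 7 0 0 0 50; 0 0 0 0 0 0 50; 0 0 0 0 0 0 15; 0 0 0 0 0 0 15; 0 0 0 0 0 0 15; 0 0 0 0 0 0 15; 0 0 -25 0 0 0 15; 0 0 -40 0 0 0 15; 0 0 -35 0 0 0 15"}}

```text
time_s: 40.35
ee_pos: [0.5075, 0.0881, 0.1451]
ee_rot: [-0.0, -0.0, 1.0, -0.0]
force: [-0.0, 0.5, -0.6]
grip_width: 0.205
grip_force: 30.0
```

```bash
python3 -c "
from h import *
go([.5254,-.2416,.15])"
```

```text
tcp [0.5075 0.0881 0.1451] t 40.35 grip 18.9 30.0 F [-0.   0.5 -0.6]
shift [ -17.8 -329.7   -4.8] rot [-0. -0.  0.] world d [  17.9 -329.7    4.9]
```

Request:
{"name": "jog_arm", "arguments": {"motion": "-1 -30 -2 0 0 0 15; -2 -45 -2 0 0 0 15; -2 -45 0 0 0 0 15; -3 -45 0 0 0 0 15; -3 -45 0 0 0 0 15; -3 -45 0 0 0 0 15; -3 -40 0 0 0 0 15; -1 -25 0 0 0 0 15; 0 -9 0 0 0 0 15; 0 0 0 0 0 0 15; 0 0 0 0 0 0 15; 0 0 0 0 0 0 15"}}

```text
time_s: 41.55
ee_pos: [0.5261, -0.2385, 0.1477]
ee_rot: [-0.0, -0.002, 1.0, 0.001]
force: [0.8, 0.5, -0.4]
grip_width: 0.205
grip_force: 30.0
```

```bash
python3 -c "
from h import *
go([.5254,-.2416,.0295])"
```

```text
tcp [ 0.5261 -0.2385  0.1477] t 41.55 grip 18.9 30.0 F [ 0.8  0.5 -0.4]
shift [  0.7  -3.2 118.2] rot [ 0.001 -0.     0.003] world d [  -0.7   -3.1 -118.2]
```

Request:
{"name": "jog_arm", "arguments": {"motion": "0.5 -1.5 30 0 0 0 15; 0 0 40 0 0 0 15; 0 0 30 0 0 0 15; 0 0 11 0 0 0 15; 0 0 4.5 0 0 0 15; 0 0 1 0 0 0 15; 0 0 0 0 0 0 15; 0 0 0 0 0 0 15"}}

```text
time_s: 42.35
ee_pos: [0.5263, -0.2427, 0.0326]
ee_rot: [0.001, -0.0, 1.0, -0.0]
force: [0.3, -0.0, -0.7]
grip_width: 0.207
grip_force: 30.0
```

Request:
{"name": "jog_arm", "arguments": {"motion": "0.5 1 1 0 0 0 15; 0 0 1 0 0 0 15; 0 0 0 0 0 0 15; 0 0 0 0 0 0 15"}}

```text
time_s: 42.75
ee_pos: [0.525, -0.2413, 0.0296]
ee_rot: [0.0, -0.0, 1.0, 0.0]
force: [0.5, 0.8, 2.5]
grip_width: 0.204
grip_force: 30.0
```

Just touching the floor. Release and go to the third at (.6078,.0851), staying high past the knob.

Request:
{"name": "jog_arm", "arguments": {"motion": "0 0 0 0 0 0 15; 0 0 0 0 0 0 30; 0 0 0 0 0 0 50; 0 0 0 0 0 0 50; 0 0 -25 0 0 0 50; 0 0 -45 0 0 0 50; 0 0 -45 0 0 0 50; 0 40 -30 0 0 0 50; -10 46 -15 0 0 0 50; -10 46 0 0 0 0 50; -10 46 0 0 0 0 50; -10 46 0 0 0 0 50"}}

```text
time_s: 43.95
ee_pos: [0.5648, -0.0156, 0.1895]
ee_rot: [0.0, 0.0, 1.0, 0.0]
force: [1.4, 0.2, 0.2]
grip_width: 0.545
grip_force: 0.0
```

Request:
{"name": "jog_arm", "arguments": {"motion": "-15 46 0 0 0 0 50; -15 40 0 0 0 0 50; -13 17 0 0 0 0 50; 0 0 0 0 0 0 50; 0 0 0 0 0 0 50; 0 0 0 0 0 0 50"}}

```text
time_s: 44.55
ee_pos: [0.6072, 0.0835, 0.189]
ee_rot: [-0.0, 0.001, 1.0, -0.001]
force: [1.0, -0.1, 0.4]
grip_width: 0.542
grip_force: 0.0
```

```bash
python3 -c "
from h import *
go([.6078,.0851,.0435])"
```

```text
tcp [0.6072 0.0835 0.189 ] t 44.55 grip 49.8 0.0 F [ 1.  -0.1  0.4]
shift [ -0.7   1.7 145.5] rot [-0.001 -0.001 -0.002] world d [   0.6    1.6 -145.5]
```

Request:
{"name": "jog_arm", "arguments": {"motion": "0 1.5 35 0 0 0 40; 0 0 45 0 0 0 40; 0 0 40 0 0 0 40; 0 0 18 0 0 0 40; 0 0 7 0 0 0 40; 0 0 0 0 0 0 40; 0 0 0 0 0 0 15; 0 0 0 0 0 0 15; 0 0 0 0 0 0 15; 0 0 -25 0 0 0 15; 0 0 -45 0 0 0 15; 0 0 -40 0 0 0 15"}}

```text
time_s: 45.75
ee_pos: [0.6076, 0.0872, 0.156]
ee_rot: [0.0, -0.0, 1.0, 0.0]
force: [0.1, 0.8, -0.3]
grip_width: 0.211
grip_force: 30.0
```

Request:
{"name": "jog_arm", "arguments": {"motion": "0 0 -30 0 0 0 15; 0 0 0 0 0 0 15"}}

```text
time_s: 45.95
ee_pos: [0.6108, 0.0878, 0.1899]
ee_rot: [0.005, -0.0, 1.0, 0.001]
force: [-0.0, -0.4, -1.2]
grip_width: 0.206
grip_force: 30.0
```

```bash
python3 -c "
from h import *
go([.5873,-.2456,.185])"
```

```text
tcp [0.6108 0.0878 0.1899] t 45.95 grip 19.0 30.0 F [-0.  -0.4 -1.2]
shift [  23.6 -333.4    3.9] rot [0.002 0.01  0.   ] world d [ -23.5 -333.4   -4.9]
```

Request:
{"name": "jog_arm", "arguments": {"motion": "1 -30 0 0 0 0 15; 2 -45 0 0 0 0 15; 3 -45 0 0 0 0 15; 3 -45 0 0 0 0 15; 3 -45 0 0 0 0 15; 3 -45 5 0 0 0 15; 3 -40 5 0 0 0 15; 2 -25 5 0 0 0 15; 0 -12 0 0 0 0 15; 0 0 0 0 0 0 15; 0 0 0 0 0 0 15; 0 0 0 0 0 0 15"}}

```text
time_s: 47.15
ee_pos: [0.5885, -0.2423, 0.1693]
ee_rot: [0.0, -0.002, 1.0, 0.001]
force: [0.2, 0.1, -1.3]
grip_width: 0.205
grip_force: 30.0
```

```bash
python3 -c "
from h import *
go([.5873,-.2456,.0295])"
```

```text
tcp [ 0.5885 -0.2423  0.1693] t 47.15 grip 18.8 30.0 F [ 0.2  0.1 -1.3]
shift [  1.3  -3.5 139.8] rot [0.001 0.    0.003] world d [  -1.2   -3.3 -139.8]
```

Request:
{"name": "jog_arm", "arguments": {"motion": "1 -1 30 0 0 0 15; 0 0 45 0 0 0 15; 0 0 35 0 0 0 15; 0 0 18 0 0 0 15; 0 0 8 0 0 0 15; 0 0 1 0 0 0 15; 0 0 0 0 0 0 15; 0 0 0 0 0 0 15"}}

```text
time_s: 47.95
ee_pos: [0.5879, -0.2459, 0.0337]
ee_rot: [0.001, -0.0, 1.0, -0.0]
force: [0.8, -0.1, -1.0]
grip_width: 0.21
grip_force: 30.0
```

Request:
{"name": "jog_arm", "arguments": {"motion": "0.5 0 1.5 0 0 0 15; 0 0 1 0 0 0 15; 0 0 0 0 0 0 15; 0 0 0 0 0 0 15"}}

```text
time_s: 48.35
ee_pos: [0.5867, -0.246, 0.0307]
ee_rot: [0.001, 0.0, 1.0, -0.0]
force: [-1.1, -0.1, 5.6]
grip_width: 0.207
grip_force: 30.0
```

Touching the floor; release, retreat toward the centre.

Request:
{"name": "jog_arm", "arguments": {"motion": "0 0 -0.5 0 0 0 15; 0 0 0 0 0 0 30; 0 0 0 0 0 0 50; 0 0 0 0 0 0 50; 0 0 -25 0 0 0 50; 0 0 -45 0 0 0 50; 0 0 -45 0 0 0 50; 0 0 -45 0 0 0 50; 15 45 0 0 0 0 50; 15 45 0 0 0 0 50; 15 45 0 0 0 0 50; 15 45 0 0 0 0 50"}}

```text
time_s: 49.55
ee_pos: [0.5254, -0.0642, 0.1903]
ee_rot: [0.0, 0.0, 1.0, 0.0]
force: [1.2, 0.4, 0.2]
grip_width: 0.54
grip_force: 0.0
```

Request:
{"name": "jog_arm", "arguments": {"motion": "15 45 0 0 0 0 50; 10 30 0 0 0 0 50; 0 0 0 0 0 0 50; 0 0 0 0 0 0 50"}}

```text
time_s: 49.95
ee_pos: [0.5013, 0.0094, 0.1903]
ee_rot: [0.0, -0.001, 1.0, -0.0]
force: [-0.1, 0.4, 0.1]
grip_width: 0.543
grip_force: 0.0
```

```bash
python3 -c "
from h import *
c=grab(save='pics/t7.png')
cv2.imwrite('pics/t7c.png',cv2.resize(c['image'][120:260,110:400],None,fx=2.7,fy=2.7,interpolation=cv2.INTER_CUBIC))
go([.5,0,.2])"
```

```text
tcp [0.5016 0.0083 0.1903] t 50.0 grip 50.2 0.0 F [ 0.3 -0.3  0.6]
shift [ 1.6 -8.3 -9.7] rot [-0.001  0.001 -0.001] world d [-1.6 -8.3  9.7]
```

View pics/t7c.png

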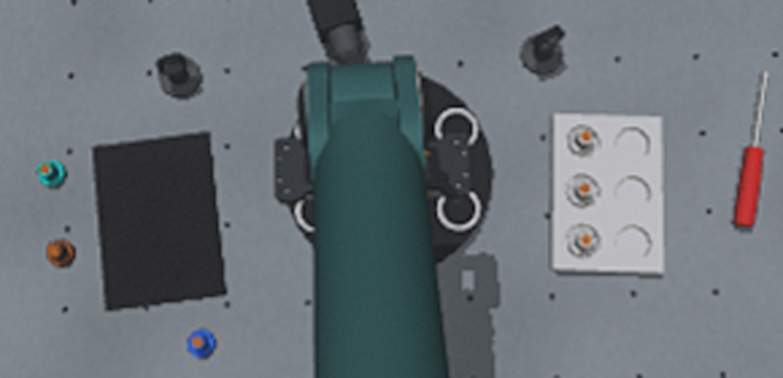

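All three holders stand in the left column of wells (crop (584,138), (583,189), (584,241)). The mat is empty and the bystanders have not moved.

```bash
python3 -c "
from cell import robot
print(robot.finish_job())"
```

```text
the job is handed in; nothing more can be done
None
```

The job is handed in (no verdict was returned): I cranked the wheel home, loaded all three sample holders, cranked it to the end stop, and moved all three to wells of their own in the storage block, with the last picture showing them centred and the bystanders unmoved.

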